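# Reverse the ratchet and back off the panel clamp

### The arm

A 6-joint arm with a two-finger parallel gripper is mounted at the origin on a cart in front of the work surface, level with it; the furniture and walls round the work are solid. World frame = base frame: x ahead of the robot, y to its left, z up, the work surface at z = 0. Lengths are in mm, angles in rad, forces in N, time in s.
With the tool pointing down it reaches from about 275 to 1000 mm from the base axis. Payload 8.4 kg.
Tool frame: the origin (TCP) lies midway between the tips of the shut fingers; the grasp point (between the pads) lies 19 mm behind it; z points along the fingers, y is the line along which they close (so a half turn about z gives the same grasp; the last joint's range is limited). The gripper opens to 85 mm and grips with 20 to 120 N. Pads are 22 mm wide; open, the fingers measure 114 mm over their backs; the gripper's body (76 mm by 85 mm) begins 54 mm behind the grasp point. The pads swing forward as they close: fully open they stand 13 mm farther back than shut.
Start: joints at [-1.301, 0.353, 1.633, -0, 1.155, -0.002], TCP at [167.79, -602.059, 231.281] pointing down, gripper open.
Joint ranges: [-2.63, 2.63], [-0.92, 2.1], [0.06, 2.66], [-1.3, 4.44], [0, 2.69], [-3.02, 3.02]. Speed limits (rad/s): [2.22, 2.22, 2.79, 3.14, 3.14, 3.14].

### API

Orientations are given as [roll, pitch, yaw] about the fixed x, y, z axes, in that order (R = Rz(yaw) Ry(pitch) Rx(roll)).
In Python, from rig import telemetry, optics, r gives the robot as it stands.
- The arm moves only by the tool play_rows, never from a script. Its arguments are lists of equal length, an entry for each row: "dp": the shift along the tool's x, y, z in units of 40 mm (1.0 is 40 mm), a list of three; "rot": the turn, a rotation vector about the tool's x, y, z in units of 6 degrees (1.0 is 6 degrees), a list of three. In form: {"dp": [[tx, ty, tz], ...], "rot": [[ax, ay, az], ...]}. A call has 1 to 5 rows; each row is the pose to reach, as a shift and turn from the pose commanded when the call began, along the tool's axes at that moment; what a row does not reach only later rows make up. A row lasts 1/12 s, in which the tool goes at most 41.7 mm and 7.16 degrees, less where a joint would pass 70% of its speed; a pose out of reach is approached as far as the arm can. A call with a gripper value outside its range is refused whole. "fingers" is the opening, from 0 (shut) to 1 (fully open), set as the call begins (left out, the last holds). The fingers move at their own pace and stop on an object; "grip_force" is the grip in N (left out, the last holds). Time passes only in rows, so rows that repeat a pose let the fingers close. It gives the time, the measured TCP pose, the force, the opening and the grip force at its end, in the units of the state.
- telemetry.sense(): the state, without advancing time (a new reading comes with each control period).
- optics.grab_frame(name): name is "side" or "top"; returns a dict with "color" (480x640x3 uint8, red, green, blue), "mtx" (3x3 intrinsics, pixels), "D" ([k1, k2, p1, p2, k3] as OpenCV has them; the pictures are not rectified), "R" (3x3) and "t" (3): a world point X has camera coordinates R X + t. Camera axes: x right, y down, z forward; pixel columns grow to the right and rows downward; lengths in mm; the calibration is good to about 2 mm. A picture is of the moment at which its call begins. There is no depth.
- r.sign_off(): hands the job in; it is judged then, once.
The state is a dict: "clock": time; "qpos": joint angles; "qvel": joint speeds; "joint_efforts": joint torques, N m; "eef_pos": TCP position; "tcp_rot": TCP orientation; "contact_force": force on the tool from outside, world axes, zero at the start; "wrist_torque": the same for the moment, N m; "opening": opening from 0.0 (shut) to 1.0 (fully open); "grasp_force": force on a finger pad.
Only numpy, scipy, OpenCV 4.12 (cv2) and the standard library are available. Lean on these libraries where they do the work, as an engineer would, in place of code of your own. Each camera call takes 0.05 s, during which the arm holds its last target. There are 200 camera calls.

### The job

The ratchet on the panel clamp is still set to tighten. Flip its little red lever all the way across to the loosening side with a light touch (under 15 N), then swing the handle anticlockwise as seen from above until the screw's red dog comes up against the yellow stop pin, and lean on the handle there for half a second, firmly but carefully: more than 12 N, and never more than 25 N. Then let go, leaving the lever set to loosen, the dog at its stop and everything else on the table where it is.

Things in the scene. Friction and masses are not known exactly. Their poses are not given: they have to be found in the camera images.
- clamp: panel clamp fixed to the table: dark base plate 70 x 116 x 10 mm (x by y), blue panel under an aluminium bridge (116 mm along y, top at z 58 mm). Origin: centre of its underside, on the vertical axis of the clamp screw, about which screw and ratchet turn; z up. The handle sticks out to its -y side, at the start turned 0.25 to 0.55 rad clockwise of -y
- ratchet: steel reversing ratchet on the screw. Origin on the screw axis at table height, x along the handle outwards, z up: its +y is the anticlockwise (loosening) side. Head 58 mm across and neck 36 mm wide to 61 mm from the axis, z 74 to 96 mm; then a 14 mm bar, rubber grip 20 mm thick from 84 to 150 mm, end flange 25 mm. Turns with 0.28 Nm friction. The 25 N limit also counts squeezing
- grip (a point): middle of the black rubber grip, 117 mm from the screw axis, on the bar's centre line at z 85 mm. With the lever set to loosen, the handle swings up to 0.55 rad idle (2 to 4 N), then takes the screw along: about 5 to 8 N at the grip, steady, until the stop. With the lever set to tighten it only clicks round anticlockwise
- lever: red direction lever on top of the neck, on a vertical pin. Origin below the pin at table height, 35 mm from the screw axis along the handle; x from pin to tab. Starts 0.24 to 0.36 rad to the handle's -y side (tighten), end stops at 0.36 rad either way; leaning to +y = loosen. Friction holds it where it is put: 2 to 6 N at the tab moves it. Pushed on past its end stop it drags the handle
- lever_tab (a point): centre of the lever's upright red tab, 37 mm from the pin: 10 mm along the lever, 8 mm wide, standing from z 99 to 119 mm; push it sideways. In the ratchet's frame its y is about -13 mm at the tightening end stop and +13 mm at the loosening one; it may spring back 2 mm when let go
- dog_face (a point): point on the leading face of the screw's red dog (a finger 8 mm wide), 39 mm from the axis at z 69 mm, at the start on the clamp's +y side; goes round anticlockwise as the screw loosens
- stop_face (a point): point on the upright yellow stop pin (8 mm across) that the dog meets: it and point dog_face coincide when the screw is at its stop, to within 5 mm while pressed hard. The pin is buffered: once met, the handle's grip yields some 1 to 2 mm more per N of push. It is set anew each time, 0.5 to 0.9 rad of screw turn ahead of the dog
- coupon_rack: bystander: black slotted block that holds sample strips, 46 x 110 x 20 mm; origin at the centre of its underside
- tweezers: bystander: grey tweezers lying flat, 18 x 120 x 8 mm; origin at the centre of its underside
- rubber_block: bystander: tan rubber with a blue band, 25 x 52 x 18 mm; origin at the centre of its underside
- pencil_case_1: bystander: yellow test pencil, 8 x 150 x 7 mm; origin at the centre of its underside

How it is judged:
By the outcome, as a careful person would: the job done as asked, in the order asked, and still so for the second after the job is handed in, with the robot touching nothing.
It also fails if it takes over 67 s, if anything falls off the work surface, if the arm or the gripper's body presses on something with over 40 N, if the wrist force passes 120 N, or if a joint passes its speed limit or range.

## Working session

There is one attempt and no reset: what is moved stays moved. The work goes in short steps, Python scripts to look and compute and a tool call to move; the robot and the scene stay as the last step left them, time stands still between calls to the robot, and variables do not carry over. Pictures are saved under pics/ and viewed, at most 10 in all, crops included, and the job is handed in when it is done.

Besides the shell and the picture viewer there is one more tool, called as name(argument=value, ...) on one line, values as JSON. play_rows: Moves the arm, as the interface text tells. Its arguments: {"type":"object","properties":{"dp":{"type":"array"},"rot":{"type":"array"},"fingers":{"type":"number"},"grip_force":{"type":"number"}},"required":["dp","rot"]}

```bash
mkdir -p pics; ls; python3 - <<'E'
from rig import telemetry, optics, r
import cv2,numpy as np
print(telemetry.sense())
for n in("top","side"):
    f=optics.grab_frame(n); cv2.imwrite(f"pics/{n}0.png",f["color"][:,:,::-1])
    np.savez(f"{n}0.npz",**f); print(n,f["mtx"],f["D"],f["R"],f["t"],-f["R"].T@f["t"])
E
```

```text
pics
{'clock': 0.0, 'qpos': array([-1.30138433e+00,  3.53681490e-01,  1.63411032e+00, -5.83719157e-06,
        1.15518707e+00, -2.37853515e-03]), 'qvel': array([-0.0005471 , -0.00099615, -0.00050525,  0.0006214 ,  0.00122316,
       -0.00167062]), 'joint_efforts': array([-2.69734970e-03, -6.05251122e+01, -3.42072237e+01, -2.91059350e-04,
        9.01151594e-03, -1.77568776e-06]), 'eef_pos': array([ 167.6742314 , -601.61114408,  230.55103888]), 'tcp_rot': array([-3.14020642e+00,  2.03979937e-06,  2.71792895e-01]), 'contact_force': array([-0.16506279,  0.75657342, -0.02460906]), 'wrist_torque': array([-0.02264045,  0.00399951, -0.02376403]), 'grasp_force': 0.0, 'opening': 0.997832339919973}
top [[573.78749212   0.         317.06068867]
 [  0.         573.78749212 249.65620433]
 [  0.           0.           1.        ]] [-0.12952505  0.          0.          0.          0.        ] [[ 0.01870119 -0.99981825  0.00370593]
 [-0.99562059 -0.01896198 -0.09154277]
 [ 0.09159641 -0.00197774 -0.99579425]] [-129.63387188  494.27671342 1393.4570454 ] [ 366.90072019 -117.48194372 1433.32438825]
side [[532.09318293   0.         316.97419103]
 [  0.         532.09318293 242.92819748]
 [  0.           0.           1.        ]] [0.00745268 0.         0.         0.         0.        ] [[ 0.47072103 -0.88227798 -0.00269608]
 [-0.5052679  -0.26706757 -0.82059689]
 [ 0.72327454  0.38763446 -0.57150107]] [-346.82864009  284.18956112  820.8759311 ] [-286.86725918 -548.30125586  701.40146487]
```

View pics/top0.png

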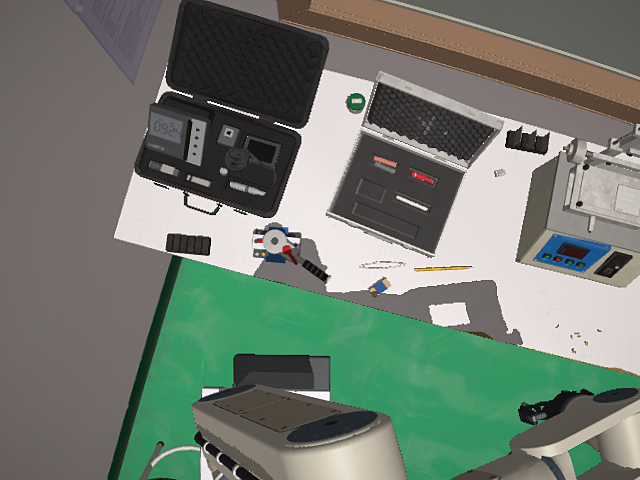

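View pics/side0.png

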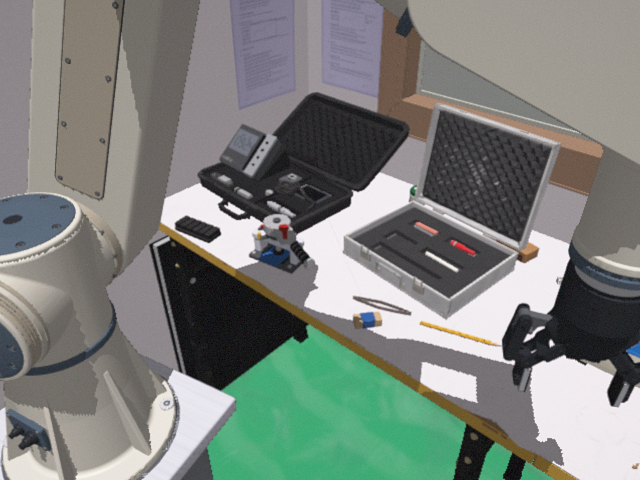

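The top view shows the clamp at about (276,241), with the handle running to (327,278). The rack is at (188,243), the rubber block at (380,287) and the tweezers at (382,265). In the side view the clamp is at about (278,240). I'll enlarge both.

```bash
cat > h.py <<'E'
import numpy as np,cv2
def load(n): return dict(np.load(n+".npz"))
def ray(f,uv):
    p=cv2.undistortPoints(np.array([[uv]],float),f["mtx"],f["D"])[0,0]
    d=f["R"].T@np.array([p[0],p[1],1]); return -f["R"].T@f["t"],d/np.linalg.norm(d)
def plane(f,uv,z):
    c,d=ray(f,uv); return c+d*(z-c[2])/d[2]
def two(f,a,g,b):
    c,d=ray(f,a);e,k=ray(g,b)
    s=np.linalg.lstsq(np.c_[d,-k],e-c,rcond=None)[0]
    P,Q=c+s[0]*d,e+s[1]*k; return (P+Q)/2,np.linalg.norm(P-Q)
def proj(f,X): return cv2.projectPoints(np.array(X,float).reshape(-1,3),cv2.Rodrigues(f["R"])[0],f["t"],f["mtx"],f["D"])[0][:,0]
E
python3 - <<'E'
from h import *
a=load("top0")["color"][215:290,240:340]; b=load("side0")["color"][200:275,235:335]
im=np.vstack([cv2.resize(x,None,fx=8,fy=8,interpolation=cv2.INTER_NEAREST)[:,:,::-1] for x in(a,b)])
cv2.imwrite("pics/a.png",im[:600]);cv2.imwrite("pics/b.png",im[600:])
E
```

```text
(no output)
```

View pics/a.png

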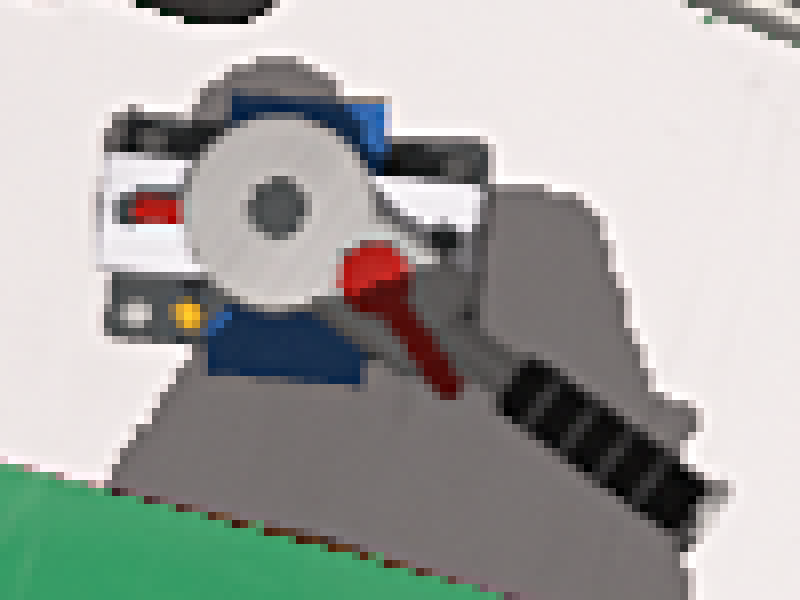

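View pics/b.png

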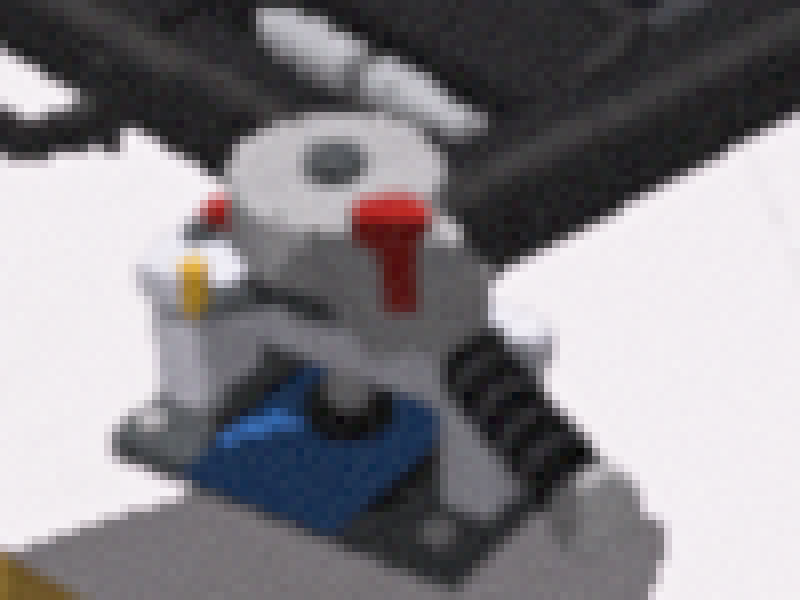

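The top crop shows the screw centre at (278,207), the lever running from (375,262) to its tab at (450,382), the grip from (518,388) to (690,500), and the yellow pin at (188,316). The red dog is at (155,208). The side crop shows the screw at (335,160) and the tab on the near side.

```bash
python3 - <<'E'
from h import *
np.set_printoptions(precision=1,suppress=True)
T=load("top0");S=load("side0")
t=lambda x,y:(240+x/8-.5,215+y/8-.5); s=lambda x,y:(235+x/8-.5,200+y/8-.5)
print("screw two",two(T,t(278,207),S,s(335,160)))
ax=plane(T,t(278,207),98);print("axis top",ax, "side",plane(S,s(335,160),98))
# grip ends on z85: near end centre, far end centre
n=plane(T,t(518,385),90);f=plane(T,t(690,502),90);print("grip",n,f)
for p in(n,f): print(np.linalg.norm((p-ax)[:2]),np.arctan2(*(p-ax)[1::-1]))
print("tab",plane(T,t(452,388),119), plane(T,t(447,380),110))
print("pin lever",plane(T,t(375,262),104))
print("yellow",plane(T,t(188,316),75),two(T,t(188,312),S,s(193,258)))
print("dog",plane(T,t(135,208),69))
# base plate corners
for c in[(105,340),(490,140),(105,110)]: print("base",plane(T,t(*c),10))
for n,c in dict(rack=(188,243),rub=(380,287),tw=(382,265),pen=(443,268)).items(): print(n,plane(T,c,8))
for c in [(112,237),(180,257),(330,279)]: print("tableedge",plane(T,c,0))
for c in [(205,215),(270,217),(330,215),(430,257)]: print("case",plane(T,c,30))
E
```

```text
screw two (array([510.7, -21.3,  99.1]), np.float64(4.126603710485916))
axis top [509.6 -19.5  98. ] side [513.2 -22.1  98. ]
grip [459.3 -90.7  90. ] [ 426.  -141.7   90. ]
87.15333992348646 -2.18602323386236
148.10465952820908 -2.1711006731494726
tab [456.1 -72.3 119. ] [459.  -70.5 110. ]
pin lever [493.4 -48.6 104. ]
yellow [479.    8.1  75. ] (array([481.3,   6.2,  76.7]), np.float64(4.484220588459147))
dog [511.6  25.5  69. ]
base [476.4  39.8  10. ]
base [541.3 -78.7  10. ]
base [548.6  42.   10. ]
rack [508.6 204.1   8. ]
rub [ 407.8 -278.5    8. ]
tw [ 462.7 -283.     8. ]
pen [ 457.9 -436.7    8. ]
tableedge [521.2 404.    0. ]
tableedge [473.6 225.    0. ]
tableedge [ 425.8 -154.     0. ]
case [577.  159.4  30. ]
case [574.8  -2.5  30. ]
case [ 582.6 -150.6   30. ]
case [ 483.1 -399.2   30. ]
```

play_rows(dp=[[0.67, -0.74, 0], [1.34, -1.48, 0], [2.0, -2.23, 0], [2.67, -2.97, 0], [3.34, -3.72, 0]], rot=[[0, 0, 0.8], [0, 0, 1.6], [0, 0, 2.5], [0, 0, 3.3], [0, 0, 4.2]], fingers=0)

```text
clock: 0.52
eef_pos: [256.7, -421.0, 230.9]
tcp_rot: [-3.141, 0.0, -0.173]
contact_force: [0.9, -0.3, 0.3]
opening: 0.301
grasp_force: 0.0
```

```bash
cat > go.py <<'E'
# usage: go.py x y z yaw  -> move in tool units
import sys,numpy as np
from scipy.spatial.transform import Rotation as Ro
from rig import telemetry
s=telemetry.sense(); np.set_printoptions(precision=3,suppress=True)
x,y,z,w=map(float,sys.argv[1:]); R=Ro.from_euler("xyz",s["tcp_rot"]); G=Ro.from_euler("xyz",[np.pi,0,w])
print("t",s["clock"],"pos",s["eef_pos"],"rot",s["tcp_rot"],"F",s["contact_force"],"open",s["opening"],"j",s["qpos"])
print("dp",R.inv().apply(np.array([x,y,z])-s["eef_pos"])/40,"rot",np.degrees((R.inv()*G).as_rotvec())/6)
E
python3 go.py 438 -56 231 -0.605
python3 - <<'E'
from h import *
np.set_printoptions(precision=1,suppress=True)
T=load("top0");S=load("side0")
print("case front-left corner", two(T,(327,214),S,(345,238)), two(T,(432,257),S,(447,298)))
E
```

```text
t 0.5167 pos [ 256.733 -421.007  230.899] rot [-3.141  0.    -0.173] F [ 0.895 -0.344  0.323] open 0.3014833252617198 j [-1.026  0.147  1.909  0.     1.086  0.717]
dp [ 2.896 -9.768  0.001] rot [-0.004  0.004  4.128]
case front-left corner (array([ 584.2, -146.3,   47. ]), np.float64(7.885291642079224)) (array([ 482.5, -402.8,   56.1]), np.float64(8.21565816205775))
```

play_rows(dp=[[0.28, -0.96, 0], [0.57, -1.92, 0], [0.85, -2.88, 0], [1.14, -3.84, 0], [1.42, -4.8, 0]], rot=[[0, 0, 0.8], [0, 0, 1.6], [0, 0, 2.5], [0, 0, 3.3], [0, 0, 4.1]])

```text
clock: 0.93
eef_pos: [344.9, -241.2, 231.2]
tcp_rot: [-3.142, -0.0, -0.602]
contact_force: [1.6, -0.5, 0.4]
opening: 0.0
grasp_force: 0.0
```

```bash
python3 go.py 438 -56 160 -0.605
```

```text
t 0.9333 pos [ 344.857 -241.212  231.247] rot [-3.142 -0.    -0.602] F [ 1.574 -0.517  0.416] open 0.0002494162816055763 j [-0.614  0.026  2.044  0.     1.072  1.559]
dp [-0.703 -5.135  1.781] rot [-0.    -0.001  0.028]
```

play_rows(dp=[[-0.13, -0.95, 0.1], [-0.26, -1.9, 0.3], [-0.4, -2.85, 0.5], [-0.53, -3.8, 0.8], [-0.65, -4.7, 1.2]], rot=[[0, 0, 0], [0, 0, 0], [0, 0, 0], [0, 0, 0], [0, 0, 0]])

```text
clock: 1.35
eef_pos: [429.9, -71.1, 183.6]
tcp_rot: [-3.141, -0.002, -0.597]
contact_force: [-0.3, -0.6, 0.2]
opening: 0.003
grasp_force: 0.0
```

play_rows(dp=[[-0.05, -0.3, 0.3], [-0.05, -0.4, 0.5], [-0.05, -0.4, 0.5], [-0.05, -0.4, 0.5], [-0.05, -0.4, 0.5]], rot=[[0, 0, 0], [0, 0, 0], [0, 0, 0], [0, 0, 0], [0, 0, 0]])

```text
clock: 1.77
eef_pos: [436.1, -59.7, 163.7]
tcp_rot: [3.141, -0.0, -0.598]
contact_force: [0.2, 0.7, 0.4]
opening: -0.001
grasp_force: 0.0
```

```bash
python3 go.py 438 -56 106 -0.605; python3 - <<'E'
from rig import telemetry, optics
from h import *
ims=[]
for n,(u,v) in (("top",(230,205)),("side",(225,180))):
    f=optics.grab_frame(n);np.savez(n+"1.npz",**f)
    ims.append(cv2.resize(f["color"][v:v+90,u:u+100],None,fx=4,fy=4,interpolation=cv2.INTER_NEAREST)[:,:,::-1])
cv2.imwrite("pics/c.png",np.hstack(ims))
E
```

```text
t 1.7667 pos [436.059 -59.667 163.731] rot [ 3.141 -0.    -0.598] F [0.206 0.676 0.419] open -0.001049539142758997 j [-0.139  0.151  2.08  -0.     0.911  2.03 ]
dp [-0.012 -0.103  1.443] rot [ 0.001 -0.003  0.063]
```

View pics/c.png

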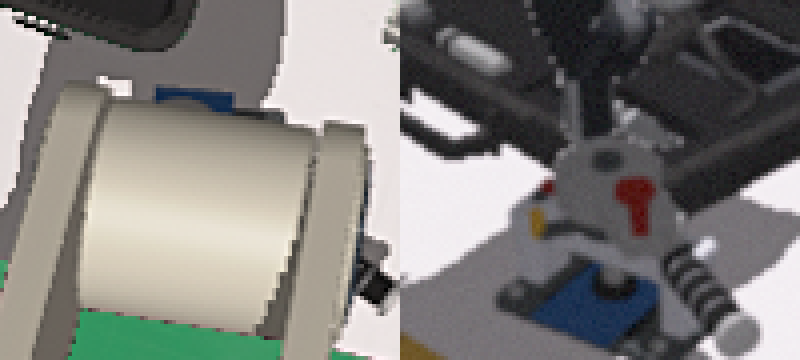

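The top view is blocked by the arm. In the side view the shut fingertips (about (598,138) in the crop) are above and short of the lever tab at (638,215), and nothing is touched. Going down.

play_rows(dp=[[0, -0.1, 0.5], [0, -0.1, 1.0], [0, -0.1, 1.42], [0, -0.1, 1.42], [0, -0.1, 1.42]], rot=[[0, 0, 0], [0, 0, 0], [0, 0, 0], [0, 0, 0], [0, 0, 0]])

```text
clock: 2.28
eef_pos: [438.0, -55.9, 106.6]
tcp_rot: [3.141, 0.001, -0.599]
contact_force: [0.3, 0.5, 1.1]
opening: 0.005
grasp_force: 0.0
```

```bash
cat > rf.py <<'E'
# TCP in the ratchet frame; red blob of tab in side view
import sys
from h import *
from rig import telemetry,optics
from scipy.spatial.transform import Rotation as Ro
np.set_printoptions(precision=2,suppress=True)
s=telemetry.sense(); a=float(sys.argv[1]) if len(sys.argv)>1 else -2.175
h=np.array([np.cos(a),np.sin(a),0]);n=np.array([-h[1],h[0],0]);ax=np.array([511,-20.5,0])
d=s["eef_pos"]-ax;print("t",s["clock"],"TCP r",d@h,d@n,d[2],"F n,h",s["contact_force"]@n,s["contact_force"]@h)
f=optics.grab_frame("side");np.savez("side1.npz",**f)
im=f["color"][180:280,225:335]; hsv=cv2.cvtColor(im,cv2.COLOR_RGB2HSV)
m=(((hsv[...,0]<8)|(hsv[...,0]>172))&(hsv[...,1]>150)).astype(np.uint8)
k,_,st,c=cv2.connectedComponentsWithStats(m)
for i in range(1,k):
    if st[i,4]>4: print("red",st[i]+np.array([225,180,0,0,0]),c[i]+[225,180])
print("proj TCP",proj(f,s["eef_pos"]))
if len(sys.argv)>2: cv2.imwrite(sys.argv[2],cv2.resize(im,None,fx=5,fy=5,interpolation=cv2.INTER_NEAREST)[:,:,::-1])
E
python3 rf.py -2.175 pics/d.png
```

```text
t 2.2833 TCP r 70.60990598497264 -39.92698547017824 106.58266282459651 F n,h -0.02025026781602322 -0.6038487751073096
red [279 224   9  14  75] [283.53 229.49]
proj TCP [[270.78 238.06]]
```

View pics/d.png

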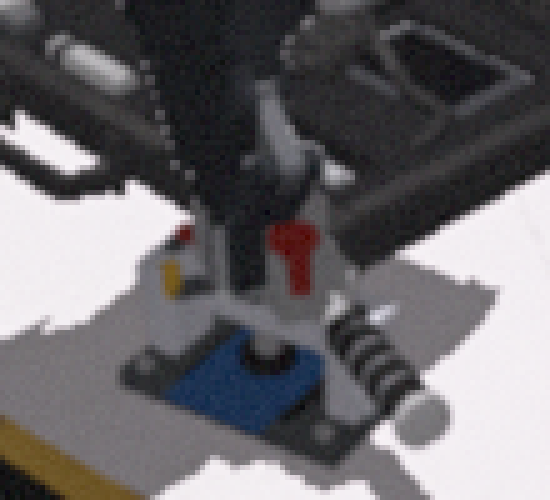

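The fingers now stand at (245,290) in the crop, about 10 mm beside the tab (300,280) and at its height. I'll push gently.

play_rows(dp=[[0.07, 0, 0], [0.14, 0, 0], [0.21, 0, 0], [0.28, 0, 0], [0.35, 0, 0]], rot=[[0, 0, 0], [0, 0, 0], [0, 0, 0], [0, 0, 0], [0, 0, 0]])

```text
clock: 2.75
eef_pos: [450.2, -63.4, 106.8]
tcp_rot: [3.142, 0.0, -0.597]
contact_force: [-1.7, 0.6, 0.7]
opening: -0.002
grasp_force: 0.7
```

play_rows(dp=[[0.05, 0, 0], [0.1, 0, 0], [0.15, 0, 0], [0.2, 0, 0], [0.25, 0, 0]], rot=[[0, 0, 0], [0, 0, 0], [0, 0, 0], [0, 0, 0], [0, 0, 0]])

```text
clock: 3.17
eef_pos: [458.2, -68.9, 106.3]
tcp_rot: [3.141, 0.001, -0.597]
contact_force: [-1.5, -1.3, 0.9]
opening: 0.0
grasp_force: 1.0
```

```bash
python3 rf.py
```

```text
t 3.1667 TCP r 69.83346591859447 -15.987395744749413 106.34943333980954 F n,h -0.5062871057298196 1.8876124617196033
red [289 229   4   9  24] [290.96 232.96]
proj TCP [[281.66 234.84]]
```

play_rows(dp=[[0.04, 0, 0], [0.08, 0, 0], [0.12, 0, 0], [0.16, 0, 0], [0.2, 0, 0]], rot=[[0, 0, 0], [0, 0, 0], [0, 0, 0], [0, 0, 0], [0, 0, 0]])

```text
clock: 3.63
eef_pos: [464.9, -73.3, 106.4]
tcp_rot: [3.141, 0.0, -0.597]
contact_force: [-2.8, 0.5, -0.9]
opening: 0.001
grasp_force: 1.4
```

```bash
python3 rf.py -2.175 pics/e.png
```

```text
t 3.6333 TCP r 69.68902899947079 -7.9448702681923 106.38976613207096 F n,h -2.6364771248446788 1.1674635914039326
red [292 227   6   9  29] [294.76 231.41]
proj TCP [[285.29 233.75]]
```

View pics/e.png

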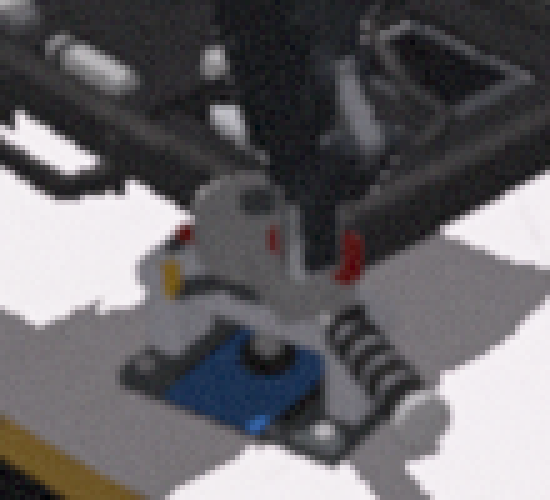

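The tab at (350,255) is now well across to the right of the fingers, and the handle hasn't moved (flange still near (420,418)). I'll continue to the end stop.

play_rows(dp=[[0.03, 0, 0], [0.06, 0, 0], [0.09, 0, 0], [0.12, 0, 0], [0.12, 0, 0]], rot=[[0, 0, 0], [0, 0, 0], [0, 0, 0], [0, 0, 0], [0, 0, 0]])

```text
clock: 4.1
eef_pos: [469.1, -75.8, 106.5]
tcp_rot: [-3.141, 0.0, -0.598]
contact_force: [-2.9, 4.4, -1.3]
opening: -0.002
grasp_force: 1.9
```

play_rows(dp=[[0.03, 0, 0], [0.06, 0, 0], [0.09, 0, 0], [0.09, 0, 0], [0.09, 0, 0]], rot=[[0, 0, 0], [0, 0, 0], [0, 0, 0], [0, 0, 0], [0, 0, 0]])

```text
clock: 4.52
eef_pos: [472.1, -77.9, 106.5]
tcp_rot: [-3.141, -0.0, -0.597]
contact_force: [-0.8, 4.4, -0.3]
opening: -0.002
grasp_force: 1.7
```

```bash
python3 rf.py -2.175 pics/f.png
```

```text
t 4.5167 TCP r 69.32740471551229 0.6241507483550963 106.52914219005183 F n,h -3.184788324993135 -3.171604706685892
red [280 225   4   6  19] [281.74 227.16]
red [296 225   5  10  23] [298.3  229.91]
proj TCP [[289.09 232.51]]
```

View pics/f.png

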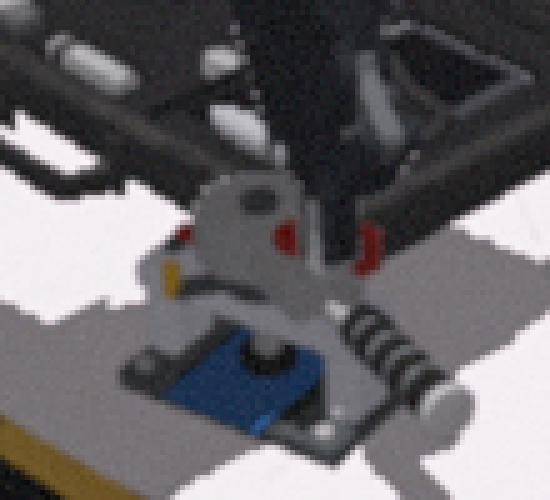

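Lever is at its end stop: the handle has started to follow, with the flange now at (447,415). I'll back off and go round to behind the grip.

play_rows(dp=[[-0.3, 0, 0], [-0.7, 0.1, 0], [-1.1, 0.4, 0], [-1.1, 0.8, 0], [-1.1, 1.2, 0]], rot=[[0, 0, 0], [0, 0, 0], [0, 0, 0], [0, 0, 0], [0, 0, 0]])

```text
clock: 4.98
eef_pos: [407.5, -92.8, 106.7]
tcp_rot: [3.141, -0.001, -0.596]
contact_force: [0.3, 1.2, 0.2]
opening: 0.001
grasp_force: 0.0
```

```bash
python3 go.py 419 -103 76 -0.54; python3 rf.py -2.11 pics/g.png
```

```text
t 4.9833 pos [407.473 -92.846 106.689] rot [ 3.141 -0.001 -0.596] F [0.275 1.233 0.234] open 0.0013800310578462793 j [-0.227  0.215  2.171 -0.001  0.755  1.94 ]
dp [0.38  0.048 0.768] rot [ 0.002 -0.01  -0.531]
t 4.9833 TCP r 115.2372363405105 -51.69181575811186 106.689408921085 F n,h -0.397561007313774 -1.1991152732644328
red [294 227   6   8  27] [297.22 230.74]
proj TCP [[278.63 251.05]]
```

View pics/g.png

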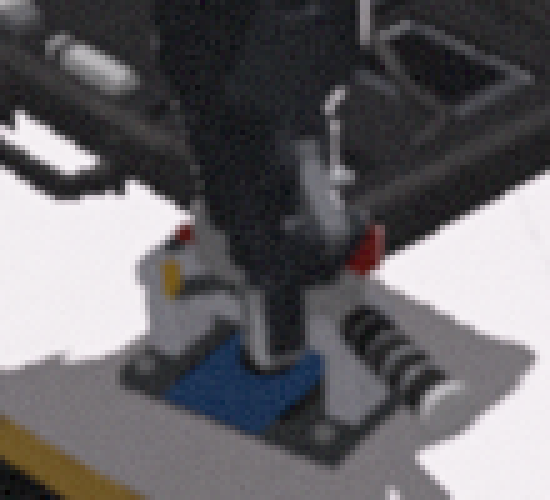

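The tab is at (365,250), beyond the handle line, so it is set to loosen. The fingers hang free on the near side of the grip (flange (437,400)). Next I lower and approach the grip.

play_rows(dp=[[0, 0.05, 0.4], [0, 0.05, 0.77], [0.1, 0.05, 0.77], [0.2, 0.05, 0.77], [0.3, 0.05, 0.77]], rot=[[0, 0, -0.3], [0, 0, -0.5], [0, 0, -0.5], [0, 0, -0.5], [0, 0, -0.5]])

```text
clock: 5.45
eef_pos: [418.3, -101.6, 76.3]
tcp_rot: [-3.141, -0.001, -0.545]
contact_force: [-0.1, -0.3, 0.6]
opening: -0.003
grasp_force: 0.0
```

```bash
python3 - <<'E'
from h import *
f=load("side1"); ax=np.array([511,-20.5])
e=plane(f,(311.9,259.8),85)[:2]-ax; a=np.arctan2(e[1],e[0]); print("flange",np.hypot(*e),a)
t=plane(f,(296.7+.5,230.5),109)[:2]-ax; h=np.array([np.cos(a),np.sin(a)]);print("tab",t@h,-t[0]*h[1]+t[1]*h[0])
E
python3 rf.py -2.11
```

```text
flange 147.24936791618975 -2.088448880086262
tab 74.82294015787635 10.282094224927079
t 5.45 TCP r 117.22362463122448 -37.889951723240955 76.33106920423302 F n,h 0.08322239583346867 0.2834911606990641
proj TCP [[286.05 262.03]]
```

play_rows(dp=[[0.1, 0, 0], [0.2, 0, 0], [0.3, 0, 0], [0.38, 0, 0], [0.42, 0, 0]], rot=[[0, 0, 0], [0, 0, 0], [0, 0, 0], [0, 0, 0], [0, 0, 0]])

```text
clock: 5.92
eef_pos: [432.4, -110.4, 75.9]
tcp_rot: [-3.141, -0.001, -0.545]
contact_force: [-1.0, 1.0, 0.6]
opening: -0.001
grasp_force: 0.8
```

play_rows(dp=[[0.12, 0.02, 0], [0.24, 0.03, 0], [0.35, 0.04, 0], [0.47, 0.05, 0], [0.59, 0.05, 0]], rot=[[0, 0, -0.38], [0, 0, -0.76], [0, 0, -1.15], [0, 0, -1.53], [0, 0, -1.91]])

```text
clock: 6.33
eef_pos: [450.1, -123.8, 75.4]
tcp_rot: [-3.141, 0.002, -0.343]
contact_force: [-1.8, 1.5, 0.6]
opening: -0.001
grasp_force: 1.2
```

```bash
python3 go.py 0 0 0 0|head -1;python3 rf.py -1.92
```

```text
t 6.3333 pos [ 450.123 -123.826   75.439] rot [-3.141  0.002 -0.343] F [-1.773  1.459  0.555] open -0.0011503231841335437 j [-0.272  0.337  2.09   0.     0.716  1.642]
t 6.3333 TCP r 117.91831182438864 -21.84961290644785 75.43926983483736 F n,h -2.16499336393035 -0.7639295663358348
red [283 224   5   6  21] [285.05 226.38]
proj TCP [[303.91 257.01]]
```

play_rows(dp=[[0.12, 0.02, 0], [0.24, 0.03, 0], [0.35, 0.04, 0], [0.47, 0.05, 0], [0.59, 0.05, 0]], rot=[[0, 0, -0.38], [0, 0, -0.76], [0, 0, -1.15], [0, 0, -1.53], [0, 0, -1.91]])

```text
clock: 6.8
eef_pos: [471.2, -133.5, 75.3]
tcp_rot: [-3.141, 0.003, -0.144]
contact_force: [-4.4, 2.7, 2.5]
opening: -0.005
grasp_force: 2.2
```

```bash
python3 rf.py -1.72
```

```text
t 6.8 TCP r 117.70520493067679 -22.582841401609624 75.33306285380586 F n,h -4.778986328430035 -1.9863990286621804
red [285 222  11   6  48] [289.77 224.62]
proj TCP [[313.27 252.89]]
```

play_rows(dp=[[0.09, 0.015, 0], [0.18, 0.03, 0], [0.265, 0.035, 0], [0.355, 0.04, 0], [0.44, 0.045, 0]], rot=[[0, 0, -0.29], [0, 0, -0.57], [0, 0, -0.86], [0, 0, -1.15], [0, 0, -1.43]])

```text
clock: 7.27
eef_pos: [487.1, -137.9, 75.2]
tcp_rot: [-3.141, 0.005, 0.005]
contact_force: [-8.4, -0.0, 5.4]
opening: 0.003
grasp_force: 4.2
```

```bash
cat > dog.py <<'E'
from h import *
from rig import optics
for n,(u,v,w,hh) in dict(side=(245,205,50,50),top=(245,225,35,45)).items():
    f=optics.grab_frame(n);hsv=cv2.cvtColor(f["color"][v:v+hh,u:u+w],cv2.COLOR_RGB2HSV);H=hsv[...,0]
    for nm,m in(("red",((H<8)|(H>172))&(hsv[...,1]>140)),("yel",(H>17)&(H<32)&(hsv[...,1]>140))):
        k,_,st,c=cv2.connectedComponentsWithStats(m.astype(np.uint8))
        for i in range(1,k):
            if st[i,4]>3: p=c[i]+[u,v]; print(n,nm,st[i,4],p.round(1),plane(f,p,69 if nm=="red" else 76)[:2].round(1))
E
python3 dog.py;python3 rf.py -1.57
```

```text
side red 42 [290.5 223.6] [551.7 -33.1]
side red 4 [261.5 226.5] [512.3  16.9]
side yel 14 [258.9 235.4] [471.9  -3.2]
top red 14 [258.9 241.1] [510.4  19.5]
top yel 10 [263.2 254. ] [479.    7.6]
t 7.3667 TCP r 117.42677497040384 -23.268806224642823 75.23828054976296 F n,h -4.385957544128307 -0.3916121098984694
red [287 221  16   6  59] [292.63 223.75]
proj TCP [[319.1  249.25]]
```

play_rows(dp=[[0.09, 0.015, 0], [0.18, 0.03, 0], [0.265, 0.035, 0], [0.355, 0.04, 0], [0.44, 0.045, 0]], rot=[[0, 0, -0.29], [0, 0, -0.57], [0, 0, -0.86], [0, 0, -1.15], [0, 0, -1.43]])

```text
clock: 7.83
eef_pos: [504.9, -139.8, 75.2]
tcp_rot: [-3.141, 0.004, 0.154]
contact_force: [-7.8, -1.0, 2.5]
opening: 0.0
grasp_force: 3.6
```

```bash
python3 dog.py;python3 rf.py -1.42
```

```text
side red 40 [291.1 222.2] [557.4 -31.4]
side red 11 [260.6 228.1] [506.1  15.1]
side yel 14 [258.9 235.4] [471.9  -3.2]
top red 15 [259.6 244.2] [502.9  17.5]
top yel 10 [263.2 254. ] [479.    7.6]
t 7.9333 TCP r 117.11557555948829 -23.119047597187922 75.21678876515308 F n,h -4.246654223344686 -0.2645485408415188
red [288 219  20   7  65] [295.2 222.2]
red [259 228   4   2   8] [260.5 228.5]
proj TCP [[323.98 245.01]]
```

play_rows(dp=[[0.09, 0.015, 0], [0.18, 0.03, 0], [0.265, 0.035, 0], [0.355, 0.04, 0], [0.44, 0.045, 0]], rot=[[0, 0, -0.29], [0, 0, -0.57], [0, 0, -0.86], [0, 0, -1.15], [0, 0, -1.43]])

```text
clock: 8.4
eef_pos: [522.8, -139.0, 75.1]
tcp_rot: [-3.14, 0.004, 0.304]
contact_force: [-7.9, -2.0, 2.5]
opening: 0.001
grasp_force: 4.1
```

```bash
python3 dog.py;python3 rf.py -1.27
```

```text
side red 32 [291.6 220.9] [562.3 -29.6]
side red 13 [260.  229.2] [501.9  14. ]
side yel 15 [258.9 235.3] [472.3  -3.2]
top red 13 [259.9 246.2] [498.   16.6]
top yel 10 [263.2 254. ] [479.    7.6]
t 8.5 TCP r 116.80955174624405 -23.089713198841547 75.19825117538551 F n,h -4.507808032200476 -0.14829415953898648
red [288 218  23   6  67] [297.15 220.61]
red [258 228   5   3  11] [260.   229.36]
proj TCP [[327.58 240.54]]
```

play_rows(dp=[[0.09, 0.015, 0], [0.18, 0.03, 0], [0.265, 0.035, 0], [0.355, 0.04, 0], [0.44, 0.045, 0]], rot=[[0, 0, -0.29], [0, 0, -0.57], [0, 0, -0.86], [0, 0, -1.15], [0, 0, -1.43]])

```text
clock: 8.97
eef_pos: [540.5, -135.6, 75.2]
tcp_rot: [-3.14, 0.003, 0.454]
contact_force: [-7.6, -2.1, 1.0]
opening: -0.001
grasp_force: 3.8
```

```bash
python3 dog.py;python3 rf.py -1.12
```

```text
side red 31 [291.6 219.7] [566.6 -27.3]
side red 16 [260.2 230.2] [498.5  11.2]
side yel 16 [258.8 235. ] [473.2  -2.3]
top red 17 [260.8 248.5] [492.5  14.3]
top yel 10 [263.2 254. ] [479.    7.6]
t 9.0667 TCP r 116.56822429686312 -22.87626057099063 75.2276769860832 F n,h -4.1779549602500445 -1.2127594088826368
red [289 211  23  12  88] [299.88 217.7 ]
red [257 230   7   3  14] [260.57 230.86]
proj TCP [[329.92 235.86]]
```

play_rows(dp=[[0.045, 0.008, 0], [0.09, 0.015, 0], [0.13, 0.02, 0], [0.18, 0.025, 0], [0.22, 0.03, 0]], rot=[[0, 0, -0.14], [0, 0, -0.29], [0, 0, -0.43], [0, 0, -0.57], [0, 0, -0.72]])

```text
clock: 9.53
eef_pos: [549.2, -132.8, 75.2]
tcp_rot: [-3.14, 0.002, 0.529]
contact_force: [-7.4, -2.7, 0.3]
opening: -0.001
grasp_force: 3.6
```

play_rows(dp=[[0.045, 0.008, 0], [0.09, 0.015, 0], [0.13, 0.02, 0], [0.18, 0.025, 0], [0.22, 0.03, 0]], rot=[[0, 0, -0.14], [0, 0, -0.29], [0, 0, -0.43], [0, 0, -0.57], [0, 0, -0.72]])

```text
clock: 9.95
eef_pos: [557.5, -129.5, 75.2]
tcp_rot: [-3.141, 0.002, 0.605]
contact_force: [-7.0, -3.8, -0.2]
opening: 0.0
grasp_force: 3.5
```

```bash
python3 dog.py;python3 rf.py -0.97
```

```text
side red 28 [291.9 218.7] [570.7 -25.6]
side red 8 [262.2 232.4] [493.6   2.9]
side yel 17 [258.9 235.3] [472.4  -3. ]
top red 10 [260.8 251.3] [485.9  14.1]
t 10.05 TCP r 116.22778923833687 -22.94549086558939 75.2607056802718 F n,h -4.491514571438375 -0.8484857395792943
red [289 207  22  15  91] [300.59 215.01]
red [261 232   4   2   6] [262.5 232.5]
proj TCP [[330.92 231.24]]
```

play_rows(dp=[[0.03, 0.005, 0], [0.06, 0.01, 0], [0.09, 0.015, 0], [0.12, 0.02, 0], [0.15, 0.022, 0]], rot=[[0, 0, -0.1], [0, 0, -0.19], [0, 0, -0.29], [0, 0, -0.38], [0, 0, -0.48]])

```text
clock: 10.52
eef_pos: [562.8, -127.0, 75.2]
tcp_rot: [-3.14, 0.002, 0.655]
contact_force: [-6.2, -4.7, -0.9]
opening: -0.007
grasp_force: 3.9
```

play_rows(dp=[[0.03, 0.005, 0], [0.06, 0.01, 0], [0.09, 0.015, 0], [0.12, 0.02, 0], [0.15, 0.022, 0]], rot=[[0, 0, -0.1], [0, 0, -0.19], [0, 0, -0.29], [0, 0, -0.38], [0, 0, -0.48]])

```text
clock: 10.93
eef_pos: [567.9, -124.2, 75.2]
tcp_rot: [-3.14, 0.003, 0.705]
contact_force: [-7.5, -5.1, 0.5]
opening: -0.0
grasp_force: 4.5
```

play_rows(dp=[[0.03, 0.005, 0], [0.06, 0.01, 0], [0.09, 0.015, 0], [0.12, 0.02, 0], [0.15, 0.022, 0]], rot=[[0, 0, -0.1], [0, 0, -0.19], [0, 0, -0.29], [0, 0, -0.38], [0, 0, -0.48]])

```text
clock: 11.35
eef_pos: [573.0, -121.3, 75.2]
tcp_rot: [-3.14, 0.003, 0.755]
contact_force: [-7.1, -6.6, -0.5]
opening: 0.0
grasp_force: 5.1
```

play_rows(dp=[[0.03, 0.005, 0], [0.06, 0.01, 0], [0.09, 0.015, 0], [0.12, 0.02, 0], [0.15, 0.022, 0]], rot=[[0, 0, -0.1], [0, 0, -0.19], [0, 0, -0.29], [0, 0, -0.38], [0, 0, -0.48]])

```text
clock: 11.77
eef_pos: [577.8, -118.0, 75.2]
tcp_rot: [-3.14, 0.003, 0.806]
contact_force: [-8.2, -8.1, -0.4]
opening: 0.001
grasp_force: 5.7
```

```bash
python3 dog.py;python3 rf.py -0.77
```

```text
side red 31 [291.5 216.8] [577.1 -20.9]
side red 6 [262.5 232.5] [493.4   2.1]
side yel 17 [259.  235.4] [472.1  -3.5]
t 11.8667 TCP r 115.90301349483533 -23.24133463203578 75.19216143784837 F n,h -9.676930852533237 -0.9429656860325946
red [289 203  20  17  92] [299.2  212.59]
red [261 232   4   3   8] [262.5  232.88]
proj TCP [[330.41 225.31]]
```

play_rows(dp=[[0.03, 0.005, 0], [0.06, 0.01, 0], [0.09, 0.015, 0], [0.12, 0.02, 0], [0.15, 0.022, 0]], rot=[[0, 0, -0.1], [0, 0, -0.19], [0, 0, -0.29], [0, 0, -0.38], [0, 0, -0.48]])

```text
clock: 12.33
eef_pos: [582.6, -114.5, 75.2]
tcp_rot: [-3.14, 0.003, 0.856]
contact_force: [-8.3, -9.6, 0.4]
opening: 0.001
grasp_force: 6.2
```

play_rows(dp=[[0.03, 0.005, 0], [0.06, 0.01, 0], [0.09, 0.015, 0], [0.09, 0.015, 0], [0.09, 0.015, 0]], rot=[[0, 0, -0.1], [0, 0, -0.19], [0, 0, -0.29], [0, 0, -0.29], [0, 0, -0.29]])

```text
clock: 12.75
eef_pos: [585.4, -112.1, 75.2]
tcp_rot: [-3.14, 0.003, 0.886]
contact_force: [-7.7, -9.3, -0.8]
opening: -0.003
grasp_force: 5.8
```

play_rows(dp=[[0.03, 0.005, 0], [0.06, 0.01, 0], [0.09, 0.015, 0], [0.12, 0.02, 0], [0.15, 0.022, 0]], rot=[[0, 0, -0.1], [0, 0, -0.19], [0, 0, -0.29], [0, 0, -0.38], [0, 0, -0.48]])

```text
clock: 13.17
eef_pos: [589.7, -108.4, 75.2]
tcp_rot: [-3.14, 0.004, 0.937]
contact_force: [-8.7, -11.3, 0.7]
opening: -0.002
grasp_force: 7.1
```

play_rows(dp=[[0.03, 0.005, 0], [0.06, 0.01, 0], [0.09, 0.015, 0], [0.12, 0.02, 0], [0.12, 0.02, 0]], rot=[[0, 0, -0.1], [0, 0, -0.19], [0, 0, -0.29], [0, 0, -0.38], [0, 0, -0.38]])

```text
clock: 13.58
eef_pos: [593.3, -105.1, 75.2]
tcp_rot: [-3.14, 0.004, 0.977]
contact_force: [-8.1, -10.9, 0.9]
opening: 0.003
grasp_force: 6.8
```

```bash
python3 dog.py;python3 rf.py -0.6 pics/i.png
```

```text
side red 41 [291.3 215.1] [583.  -16.7]
side red 9 [262.7 233. ] [492.    0.8]
side yel 19 [259.  235.7] [471.2  -4. ]
t 13.6833 TCP r 115.62911789369863 -23.35287195250109 75.16268798830804 F n,h -14.12813161593124 -1.18713755488722
red [288 201  18  18  94] [297.01 210.72]
red [261 232   4   3   8] [262.75 233.12]
proj TCP [[328.34 220.49]]
```

View pics/i.png

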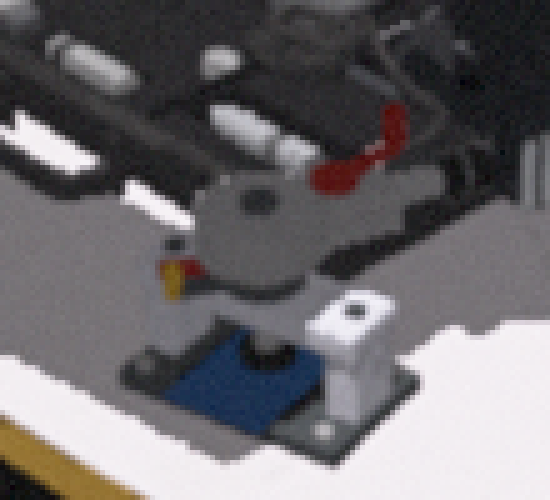

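The side view shows the red dog (185,267) hard against the yellow pin (175,280), the lever on the loosening side, and the handle clear of the case. A bit more push, then hold.

play_rows(dp=[[0.03, 0.005, 0], [0.06, 0.01, 0], [0.09, 0.015, 0], [0.12, 0.02, 0], [0.15, 0.022, 0]], rot=[[0, 0, -0.1], [0, 0, -0.19], [0, 0, -0.29], [0, 0, -0.38], [0, 0, -0.48]])

```text
clock: 14.15
eef_pos: [597.2, -101.0, 75.2]
tcp_rot: [-3.14, 0.004, 1.027]
contact_force: [-9.2, -14.3, 0.9]
opening: 0.0
grasp_force: 8.1
```

play_rows(dp=[[0.03, 0.005, 0], [0.06, 0.01, 0], [0.06, 0.01, 0], [0.06, 0.01, 0], [0.06, 0.01, 0]], rot=[[0, 0, -0.1], [0, 0, -0.19], [0, 0, -0.19], [0, 0, -0.19], [0, 0, -0.19]])

```text
clock: 14.57
eef_pos: [598.9, -99.1, 75.2]
tcp_rot: [-3.14, 0.004, 1.046]
contact_force: [-7.8, -11.8, 0.3]
opening: 0.0
grasp_force: 7.5
```

play_rows(dp=[[0, 0, 0], [0, 0, 0], [0, 0, 0], [0, 0, 0], [0, 0, 0]], rot=[[0, 0, 0], [0, 0, 0], [0, 0, 0], [0, 0, 0], [0, 0, 0]])

```text
clock: 14.98
eef_pos: [598.9, -99.1, 75.2]
tcp_rot: [-3.14, 0.004, 1.046]
contact_force: [-8.6, -11.7, -0.2]
opening: -0.0
grasp_force: 7.5
```

play_rows(dp=[[0, 0, 0], [0, 0, 0], [0, 0, 0], [0, 0, 0], [0, 0, 0]], rot=[[0, 0, 0], [0, 0, 0], [0, 0, 0], [0, 0, 0], [0, 0, 0]])

```text
clock: 15.4
eef_pos: [598.8, -99.1, 75.1]
tcp_rot: [-3.14, 0.004, 1.046]
contact_force: [-7.7, -11.9, -0.1]
opening: -0.005
grasp_force: 7.5
```

play_rows(dp=[[0.03, 0.005, 0], [0.06, 0.01, 0], [0.09, 0.015, 0], [0.12, 0.02, 0], [0.15, 0.022, 0]], rot=[[0, 0, -0.1], [0, 0, -0.19], [0, 0, -0.29], [0, 0, -0.38], [0, 0, -0.48]])

```text
clock: 15.82
eef_pos: [602.5, -94.7, 75.1]
tcp_rot: [-3.14, 0.004, 1.097]
contact_force: [-9.4, -15.1, 1.3]
opening: -0.002
grasp_force: 8.8
```

play_rows(dp=[[0, 0, 0], [0, 0, 0], [0, 0, 0], [0, 0, 0], [0, 0, 0]], rot=[[0, 0, 0], [0, 0, 0], [0, 0, 0], [0, 0, 0], [0, 0, 0]])

```text
clock: 16.23
eef_pos: [602.6, -94.5, 75.2]
tcp_rot: [-3.14, 0.004, 1.097]
contact_force: [-8.5, -13.1, 0.3]
opening: -0.003
grasp_force: 8.0
```

play_rows(dp=[[0, 0, 0], [0, 0, 0], [0, 0, 0], [0, 0, 0], [0, 0, 0]], rot=[[0, 0, 0], [0, 0, 0], [0, 0, 0], [0, 0, 0], [0, 0, 0]])

```text
clock: 16.65
eef_pos: [602.7, -94.5, 75.2]
tcp_rot: [-3.14, 0.004, 1.097]
contact_force: [-8.8, -13.4, 0.5]
opening: 0.002
grasp_force: 8.0
```

play_rows(dp=[[-0.1, -0.01, 0], [-0.2, -0.02, 0], [-0.3, -0.02, 0], [-0.4, -0.02, 0], [-0.5, -0.02, 0]], rot=[[0, 0, 0.2], [0, 0, 0.4], [0, 0, 0.6], [0, 0, 0.8], [0, 0, 1.0]])

```text
clock: 17.07
eef_pos: [592.3, -110.2, 74.8]
tcp_rot: [-3.138, 0.002, 0.99]
contact_force: [-8.1, -3.7, -2.4]
opening: 0.001
grasp_force: 3.5
```

play_rows(dp=[[-0.2, 0, 0], [-0.4, 0, 0], [-0.7, 0, 0], [-1.0, 0, 0], [-1.3, 0, 0]], rot=[[0, 0, 0], [0, 0, 0], [0, 0, 0], [0, 0, 0], [0, 0, 0]])

```text
clock: 17.48
eef_pos: [566.4, -154.0, 76.0]
tcp_rot: [3.141, -0.001, 0.992]
contact_force: [-0.7, 0.3, -0.6]
opening: 0.0
grasp_force: 0.1
```

play_rows(dp=[[0, 0, -0.8], [0, 0, -1.7], [0, 0.5, -2.5], [0, 1.2, -3.2], [0, 2.0, -3.5]], rot=[[0, 0, 0], [0, 0, 0], [0, 0, 0], [0, 0, 0], [0, 0, 0]])

```text
clock: 17.9
eef_pos: [635.5, -198.5, 221.4]
tcp_rot: [3.135, -0.002, 0.992]
contact_force: [1.9, 0.2, -0.3]
opening: 0.001
grasp_force: 0.0
```

play_rows(dp=[[-0.5, 0.7, 0], [-1.0, 1.4, 0], [-1.6, 2.2, 0], [-2.2, 2.8, 0], [-2.8, 3.4, 0]], rot=[[0, 0, 0], [0, 0, 0], [0, 0, 0], [0, 0, 0], [0, 0, 0]])

```text
clock: 18.32
eef_pos: [686.5, -367.9, 216.0]
tcp_rot: [3.14, -0.0, 0.992]
contact_force: [1.3, -0.1, 0.6]
opening: 0.001
grasp_force: 0.0
```

```bash
python3 dog.py; python3 - <<'E'
from rig import optics,telemetry
from h import *
s=telemetry.sense();print(s["eef_pos"],s["contact_force"])
for n in("top","side"):
    f=optics.grab_frame(n); np.savez(n+"2.npz",**f); g=load(n+"0")
    d=(np.abs(f["color"].astype(int)-g["color"]).max(2)>60)
    for nm,(u,v) in dict(rack=(508.6,204.1),rub=(407.8,-278.5),tw=(462.7,-283),pen=(457.9,-436.7),clampbase=(480,30)).items():
        x,y=proj(f,(u,v,8))[0].round().astype(int); print(n,nm,x,y,d[y-12:y+13,x-25:x+26].sum() if nm!="clampbase" else "")
# top: red components and handle (dark grip)
f=load("top2");hsv=cv2.cvtColor(f["color"][205:290,235:345],cv2.COLOR_RGB2HSV);H=hsv[...,0]
k,_,st,c=cv2.connectedComponentsWithStats((((H<8)|(H>172))&(hsv[...,1]>130)).astype(np.uint8))
for i in range(1,k):
    if st[i,4]>3:print("red",st[i,4],c[i]+[235,205],plane(f,c[i]+[235,205],105))
E
```

```text
side red 31 [291.7 218.7] [570.3 -25.3]
side red 6 [262.5 232.5] [493.4   2.1]
side yel 17 [259. 235.] [473.4  -2.6]
top red 17 [262.4 250.9] [486.8  10.4]
top yel 10 [263.5 254.2] [478.5   6.8]
[ 685.97405722 -371.23762582  215.44111559] [0.08625655 0.28921073 0.52477044]
top rack 188 243 5
top rub 380 287 945
top tw 382 265 1133
top pen 443 268 819
top clampbase 257 256 
side rack 196 229 6
side rub 365 320 309
side tw 379 304 0
side pen 455 332 3
side clampbase 250 255 
red 105 [290.32380952 229.64761905] [534.76299635 -56.88026989 105.        ]
red 19 [262.10526316 250.89473684] [483.75717425   7.64461614 105.        ]
```

```bash
python3 - <<'E'
from h import *
for tag in("0","2"):
    f=load("side"+tag); c=f["color"][300:335,345:390]; hsv=cv2.cvtColor(c,cv2.COLOR_RGB2HSV)
    m=(abs(hsv[...,0].astype(int)-112)<15)&(hsv[...,1]>120); y,x=np.nonzero(m); print("blue band",tag,m.sum(),x.mean()+345,y.mean()+300, c.mean())
f=load("side2"); ax=np.array([511,-20.5])
c=f["color"][190:250,270:345]; hsv=cv2.cvtColor(c,cv2.COLOR_RGB2HSV);H=hsv[...,0]
m=((H<8)|(H>172))&(hsv[...,1]>130); y,x=np.nonzero(m); x=x+270;y=y+190
o=np.argsort(x); print("red ends",x[o[:6]].mean(),y[o[:6]].mean(),x[o[-8:]].mean(),y[o[-8:]].mean())
f=load("top2"); c=f["color"][205:290,235:345]; hsv=cv2.cvtColor(c,cv2.COLOR_RGB2HSV);H=hsv[...,0]
m=((H<8)|(H>172))&(hsv[...,1]>130)
k,l,st,ce=cv2.connectedComponentsWithStats(m.astype(np.uint8)); i=1+st[1:,4].argmax(); y,x=np.nonzero(l==i)
r=np.array([plane(f,(a+235,b+205),105)[:2]-ax for a,b in zip(x,y)]); d=np.hypot(*r.T)
tip=r[np.argsort(d)[-12:]].mean(0); print("tab",tip,np.hypot(*tip),np.arctan2(tip[1],tip[0]))
v=hsv[...,2]; g=(v<45); k,l,st,ce=cv2.connectedComponentsWithStats(g.astype(np.uint8))
for i in range(1,k):
    if st[i,4]>6:
        p=plane(f,ce[i]+[235,205],90)[:2]-ax; print("dark",st[i,4],np.hypot(*p),np.arctan2(p[1],p[0]))
E
```

```text
blue band 0 160 367.64375 319.38125 170.4835978835979
blue band 2 158 367.67721518987344 319.22151898734177 194.28402116402117
red ends 289.3333333333333 218.83333333333334 312.625 211.625
tab [ 44.62123992 -52.08202213] 68.58273894151473 -0.8623969295820739
dark 174 85.02528111386943 0.4290752877640472
dark 7 111.98263480067111 0.9264765194202286
dark 196 114.63244041916614 -1.0563044538224782
dark 9 59.469927612921346 0.38983229141475473
dark 27 38.16740045228996 1.00997917992173
dark 33 2.2752055966514173 2.4601060210979795
dark 44 51.45603985029391 2.255460837490355
dark 8 35.07980579301976 2.555488888062942
dark 83 54.562692770540416 -2.300398626552274
```

```bash
python3 -c "
from rig import r
print(r.sign_off())"
```

```text
the job is handed in; nothing more can be done
None
```

The lever is set fully to loosen and the red dog is against the yellow stop pin. The handle was held there at about 16 N for 0.8 s with the highest reading about 18 N, then released, and the job is handed in with the robot clear. The rack and rubber block show no movement; the tweezers and pencil also looked unmoved, but only in the side view because the top view had changed there.

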